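# Level the lapping plate with its jack screw and hold the spirit level down

### The arm

A 7-joint arm with a two-finger parallel gripper is mounted at the origin on the work surface. World frame = base frame: x ahead of the robot, y to its left, z up, the work surface at z = 0. Lengths are in mm, angles in rad, forces in N, time in s.
With the tool pointing down it reaches from about 425 to 1025 mm from the base axis. Payload 9.4 kg.
Tool frame: the origin (TCP) lies midway between the tips of the shut fingers; the grasp point (between the pads) lies 19 mm behind it (bot.pinch_z is the distance from the TCP to the grasp point, in mm); z points along the fingers, x is the direction in which the jaws open and shut, and the axes are right-handed (so a half turn about z gives the same grasp; the last joint's range is limited). The gripper opens to 85 mm and grips with 20 to 120 N. Pads are 22 mm wide; open, the fingers measure 114 mm over their backs; the gripper's body (76 mm by 85 mm) begins 54 mm behind the grasp point. The pads swing forward as they close: fully open they stand 13 mm farther back than shut.
Start: joints at [1.186, 0.599, -0.003, 1.599, 0.002, 0.943, -0.08], TCP at [219.639, -690.929, 231.275] pointing down, gripper open.
Joint ranges: [-2.57, 2.57], [-0.35, 1.97], [-1.29, 1.29], [0.11, 2.56], [-1.05, 4.19], [0.11, 1.86], [-2.63, 2.63]. Speed limits (rad/s): [2.22, 2.22, 3.01, 3.01, 3.14, 3.14, 3.14].

### API

Orientations are given as a unit quaternion [w, x, y, z].
In Python, from cell import bot gives the robot as it stands. The module is installed in compiled form; this text tells all that it offers.
- The arm moves only by the shell command python3 -m handwheel 'ROWS'. ROWS is text: rows parted by semicolons, each of 7 numbers parted by spaces: the shift along the tool's x, y, z in m, then the turn, a rotation vector about the tool's x, y, z in degrees, then the gripper command: -1 is shut, 1 is fully open, values between are in proportion. In form: x y z ax ay az claw; .... A call has 1 to 12 rows; each row is the pose to reach, as a shift and turn from the pose commanded when the call began, along the tool's axes at that moment; what a row does not reach only later rows make up. A row lasts 1/8 s, in which the tool goes at most 62.5 mm and 10.7 degrees, less where a joint would pass 70% of its speed; a pose out of reach is approached as far as the arm can. A call with a gripper value outside its range is refused whole. The fingers move at their own pace and stop on an object; the grip force is fixed at half the most. Time passes only in rows, so rows that repeat a pose let the fingers close. It gives the time, the measured TCP pose, the force and the opening at its end, in the units of the state.
- bot.sense(): the state, without advancing time (a new reading comes with each control period).
- bot.snapshot(name): name is "side" or "top" or "wrist"; returns the picture (400x640x3 uint8, blue, green, red); there is no depth.
- bot.camera_info(name): a dict with "K" (3x3 intrinsics, pixels), "D" ([k1, k2, p1, p2, k3] as OpenCV has them; the pictures are not rectified), "cam_to_world" (4x4, takes a point from camera to world coordinates); the wrist camera has in their place "tool_from_camera" (4x4, takes a point from camera to tool coordinates, whose origin is the TCP and whose axes are the tool frame's). Camera axes: x right, y down, z forward; pixel columns grow to the right and rows downward; lengths in mm; the calibration is good to about 2 mm. A picture is of the moment at which its call begins: read the wrist's pose just before it. camera_info takes no time and is no camera call.
- bot.close_job(): hands the job in, once; it reports no verdict.
The state is a dict: "time_s": time; "joint_positions": joint angles; "dq": joint speeds; "effort": joint torques, N m; "tool_pos": TCP position; "orientation": TCP orientation; "force": force on the tool from outside, world axes, zero at the start; "wrist_torque": the same for the moment, N m; "finger_gap": finger opening in mm.
Only numpy, scipy, OpenCV 4.12 (cv2) and the standard library are available. Lean on these libraries where they do the work, as an engineer would, in place of code of your own. Each camera call takes 0.05 s, during which the arm holds its last target.

### The job

This lapping plate is out of level: stand the green spirit level upright on top of it, lengthwise along the plate and about in the middle, let go of it, then turn the black knob of the plate's jack screw until the bubble rests between the two black lines. Then press the level down firmly onto the plate, about a kilogram's push at the middle of its top, with the bubble still between the lines, and finish still pressing so that I can nip up the lock nut. Leave everything else on the bench where it is.

Things in the scene. Friction and masses are not known exactly. Their poses are not given: they have to be found in the camera images.
- level: the spirit level as a solid, for contact: green bar 220 mm long (its x), 24 mm wide (y), 46 mm tall (z), about 0.4 kg, black end caps, a yellow-green vial in the middle of its top; origin at the centre of its underside, z up; it starts standing upright on the bench
- level_mid (a point): centre of the spirit level, 23 mm above its underside and 23 mm below its top; x along its length, z up. Grasp it here across its 24 mm width. Its top is flat from end to end (guard strips flank the vial), so it may be pressed anywhere on it; pressing far off the middle tips it a little and shifts the bubble
- bubble (a joint): where the bubble lies in the vial, in m along the level's own x axis from the middle, + towards the level's +x end. It goes to the higher end, 2.0 mm for each milliradian of slope, up to 18 mm, and settles in about 1.5 s. Pale, 13.6 mm long; two black lines round the yellow-green vial stand 10.6 mm either side of the middle, so it is wholly between them within 3 mm of the middle
- plate: the plate as a solid, for contact: cast iron, 260 x 170 mm, 9 kg, dark sides and a bare grey ground top. Its origin lies on the line through its two fixed feet, 105 mm from the middle along the plate's +x and 48 mm below the top face; it rocks about that line as the jack screw turns, and cannot slide
- plate_top (a point): centre of the plate's top face, 70 mm above the bench; x runs along the 260 mm length, from the jack screw end (-x) to the end on two fixed feet (+x); z out of the face. The jack screw end starts low by 3.5 to 6 milliradians. Turning the knob clockwise, seen from above, raises it by 2.36 milliradians per radian: the bubble of a level laid along the plate shifts 4.7 mm per radian towards the knob
- knob_grip (a point): on the upright axis of the jack screw, 106 mm above the bench, at the height to grip the black fluted knob: 47 mm across, straight sides from 89 to 117 mm and top at 121 mm above the bench; it stands 165 mm from the plate's middle along the plate's -x, 35 mm beyond the plate's end. Its x axis (white mark) turns with it. About 0.15 N m stiff; it stays where it is left and does not rise or fall
- mallet: bystander, leave alone: mallet with black rubber tips, 110 mm head and 270 mm wooden handle, lying; origin on the bench under the head
- headlight: bystander, leave alone: grey plastic headlight housing, 180 mm across, 112 mm high, lying face down; origin on the bench under its middle
- carburettor: bystander, leave alone: aluminium carburettor body about 92 x 70 x 122 mm; origin on the bench under its middle
- bolt_jar: bystander, leave alone: jar with red cap, 72 mm across, 85 mm high; origin under its middle
- oil_bottle: bystander, leave alone: black oil bottle, 68 mm across, 200 mm high; origin under its middle
- spanner: bystander, leave alone: steel spanner 190 mm long lying on the bench; origin under it
There are look-alikes about, which are no part of the job. There is more than one size of the level; the job needs the largest.

How it is judged:
By the outcome, as a careful person would: the job done as asked, in the order asked, and still so for the second after the job is handed in, while the arm keeps its last pose, push and grip.
It also fails if it takes over 72 s, if anything falls off the work surface, if the arm or the gripper's body presses on something with over 40 N, if the wrist force passes 120 N, or if a joint passes its speed limit or range.

## Working session

There is one attempt and no reset: what is moved stays moved. The work goes in short steps, Python scripts to look and compute and a shell command to move; the robot and the scene stay as the last step left them, time stands still between calls to the robot, and variables do not carry over. Pictures are saved under pics/ and viewed, and the job is handed in when it is done.

```bash
mkdir -p pics
cat > h.py <<'E'
import numpy as np,cv2
from cell import bot
from scipy.spatial.transform import Rotation as R
def cam(n,s=None):
    c=bot.camera_info(n);K=np.array(c["K"],float);D=np.array(c["D"],float)
    if n=="wrist":
        s=s or bot.sense();q=s["orientation"];T=np.eye(4);T[:3,:3]=R.from_quat([q[1],q[2],q[3],q[0]]).as_matrix();T[:3,3]=s["tool_pos"]
        M=T@np.array(c["tool_from_camera"])
    else: M=np.array(c["cam_to_world"])
    return K,D,M
def p2w(C,uv,z):
    K,D,M=C;u=cv2.undistortPoints(np.array(uv,float).reshape(-1,1,2),K,D).reshape(-1,2)
    d=np.c_[u,np.ones(len(u))]@M[:3,:3].T;o=M[:3,3]
    return o+d*((z-o[2])/d[:,2])[:,None]
def w2p(C,P):
    K,D,M=C;W=np.linalg.inv(M);r=cv2.Rodrigues(W[:3,:3])[0]
    return cv2.projectPoints(np.array(P,float).reshape(-1,1,3),r,W[:3,3],K,D)[0].reshape(-1,2)
E
python3 - <<'E'
from h import *
for n in("top","side","wrist"):
    cv2.imwrite(f"pics/{n}0.png",bot.snapshot(n))
    c=cam(n);print(n,c[2].round(2).tolist(),c[0][0,0])
print(bot.sense())
E
```

```text
top [[0.01, -0.99, 0.16, 371.06], [-1.0, -0.01, -0.01, 0.75], [0.02, -0.16, -0.99, 1269.63], [0.0, 0.0, 0.0, 1.0]] 410.5386519447186
side [[-0.98, -0.08, 0.16, 375.82], [-0.18, 0.47, -0.86, 972.39], [-0.01, -0.88, -0.48, 635.34], [0.0, 0.0, 0.0, 1.0]] 372.9391420517361
wrist [[0.3, -0.91, -0.29, 292.02], [-0.95, -0.29, -0.09, -665.43], [-0.0, 0.3, -0.95, 373.63], [0.0, 0.0, 0.0, 1.0]] 300.21918558679414
{'time_s': 0.15, 'joint_positions': array([ 1.18628309,  0.59997193, -0.00257301,  1.5999858 ,  0.00180502,
        0.94291229, -0.07980556]), 'dq': array([ 5.79093588e-04, -1.94373388e-03, -5.84328266e-04, -2.16000696e-03,
       -5.21368578e-04,  2.86606762e-05, -8.44453201e-04]), 'effort': array([ 7.96226832e-04, -7.77004695e+01,  1.56577349e+00, -2.58237129e+01,
        1.24849705e-02,  6.78048295e-03, -6.61913396e-05]), 'tool_pos': array([ 219.54783009, -690.55523644,  230.57865267]), 'orientation': array([-3.31301017e-04,  8.07171404e-01, -5.90316795e-01, -5.44697496e-04]), 'force': array([-0.25403976,  1.53648649, -0.02833106]), 'wrist_torque': array([0.03253708, 0.02863061, 0.00661203]), 'finger_gap': 85.18884088294908}
```

View pics/top0.png

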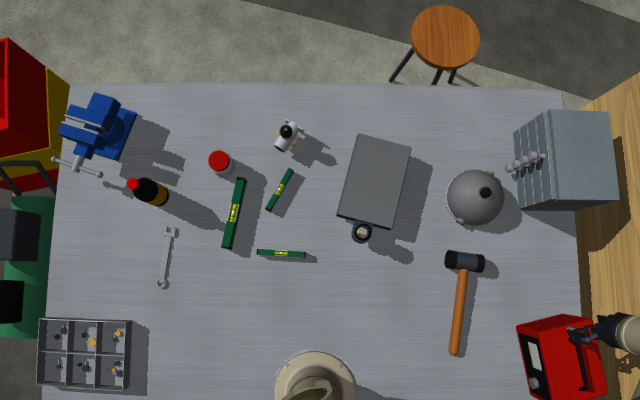

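View pics/side0.png

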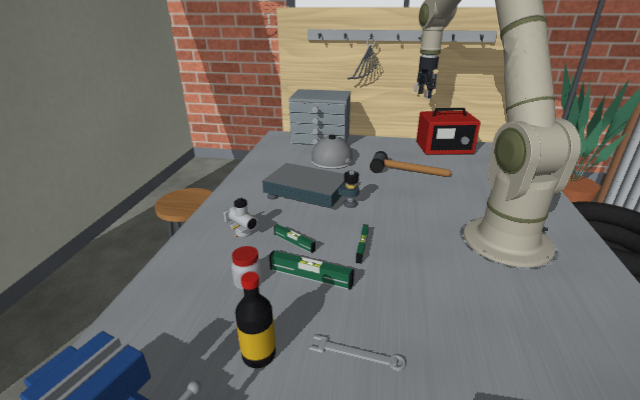

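View pics/wrist0.png

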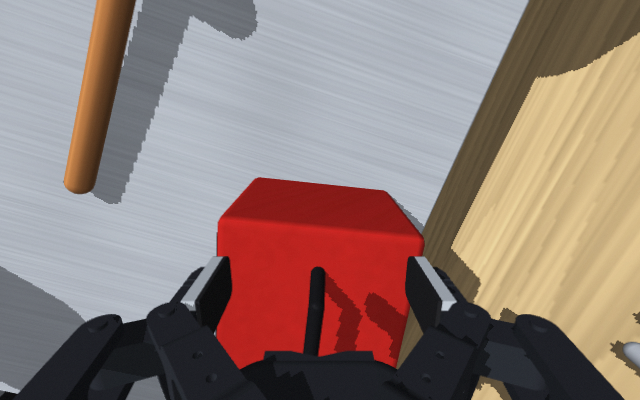

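The top picture shows the large level around (233,213), two smaller ones at (280,190) and (281,253), the plate with its corners near (359,134), (411,147), (391,229) and (337,215), and the knob at (362,232). I'll zoom in for accurate pixel positions.

Run:
```python
from h import *
im=cv2.imread("pics/top0.png")
a=cv2.resize(im[120:260,325:425],None,fx=4,fy=4,interpolation=cv2.INTER_CUBIC)
b=cv2.resize(im[120:260,205:305],None,fx=4,fy=4,interpolation=cv2.INTER_CUBIC)
cv2.imwrite("pics/z0.png",np.hstack([b,a]))
C=cam("top")
print(p2w(C,[[359,134],[411,147],[391,229],[337,215]],70).round(1))
print(p2w(C,[[362,232]],121).round(1))
hsv=cv2.cvtColor(im,cv2.COLOR_BGR2HSV)
m=cv2.inRange(hsv,(40,80,30),(90,255,255));m[:,:200]=0;m[:,320:]=0
n,l,s,c=cv2.connectedComponentsWithStats(m)
for i in range(1,n):
    if s[i,4]>40:
        print(s[i],c[i],cv2.minAreaRect(np.argwhere(l==i)[:,::-1].astype(np.float32)))
```

```text
[[ 771.  -129.4   70. ]
 [ 732.2 -288.5   70. ]
 [ 481.  -221.4   70. ]
 [ 521.3  -62.2   70. ]]
[[ 467.4 -129.8  121. ]]
[281 169  12  17  98] [286.37755102 176.70408163] ((286.3419494628906, 176.69947814941406), (6.046452522277832, 16.267833709716797), 30.256441116333008)
[231 179  14  26 216] [237.62037037 191.11111111] ((238.058837890625, 191.76470947265625), (9.701424598693848, 26.678918838500977), 14.03624439239502)
[266 192  13  18 104] [271.96153846 201.31730769] ((272.2098693847656, 200.99740600585938), (5.9744696617126465, 18.35529899597168), 30.256441116333008)
[221 221  15  26 235] [228.02553191 233.86808511] ((228.7470703125, 233.88824462890625), (10.738059043884277, 25.706260681152344), 12.528807640075684)
[257 249  20   7 101] [265.71287129 251.75247525] ((266.5152282714844, 251.78680419921875), (19.23670196533203, 5.486022472381592), 4.085616588592529)
[280 251  25   6 109] [294.35779817 253.46788991] ((292.0, 253.5), (5.0, 24.0), 90.0)
```

View pics/z0.png

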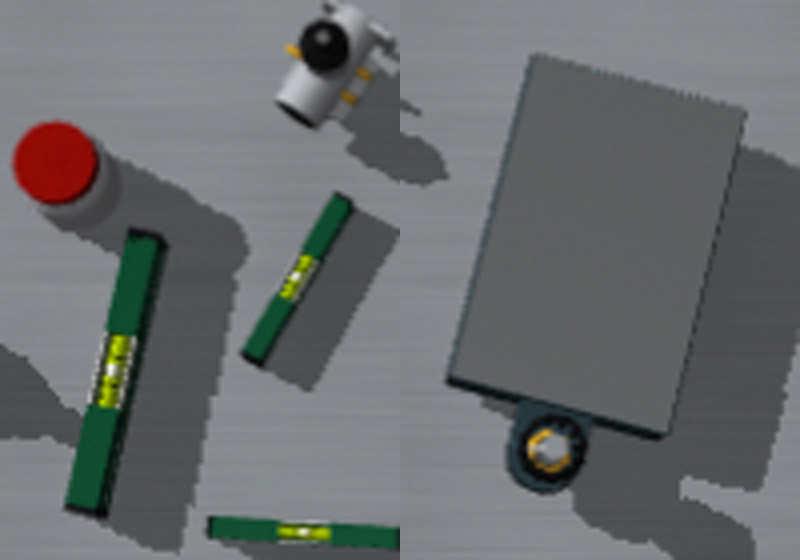

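Run:
```python
from h import *
C=cam("top")
z=lambda L,x0:[((x-x0+.5)/4-.5+(205 if x0==0 else 325),(y+.5)/4-.5+120) for x,y in L]
P=p2w(C,z([(128,230),(160,234),(102,513),(66,508)],0),46);print("level",P.round(1).tolist())
c=P.mean(0);d=(P[0]+P[1]-P[2]-P[3])/2;print(c.round(1),np.linalg.norm(d),np.degrees(np.arctan2(d[1],d[0])))
print("vial",p2w(C,z([(113,370)],0),46))
Q=p2w(C,z([(533,54),(746,112),(665,434),(449,378)],400),70);print("plate",Q.round(1).tolist())
c=Q.mean(0);d=(Q[0]+Q[1]-Q[2]-Q[3])/2;e=(Q[0]+Q[3]-Q[2]-Q[1])/2;print(c.round(1),np.linalg.norm(d),np.linalg.norm(e),np.degrees(np.arctan2(d[1],d[0])))
k=p2w(C,z([(548,450)],400),121)[0];print("knob",k,np.linalg.norm((k-c)[:2]),np.degrees(np.arctan2(*(c-k)[1::-1])))
print(p2w(C,[[219,161]],85))
```

```text
level [[637.8, 242.9, 46.0], [634.9, 218.3, 46.0], [422.9, 254.0, 46.0], [426.2, 281.1, 46.0]]
[530.4 249.1  46. ] 214.96959554170022 -9.890687872006588
vial [[530.0449968  249.88793734  46.        ]]
plate [[773.7, -126.0, 70.0], [730.2, -288.8, 70.0], [483.6, -221.1, 70.0], [523.9, -61.8, 70.0]]
[ 627.8 -174.4   70. ] 256.820405851376 166.45307311608556 -14.87427885616339
knob [ 467.01774444 -128.77172444  121.        ] 167.1761392665163 -15.847048310606011
[[677.98696146 290.15042425  85.        ]]
```

```bash
cat >> h.py <<'E'
def phi(s):
    q=s["orientation"];m=R.from_quat([q[1],q[2],q[3],q[0]]).as_matrix();return m
def delta(x,y,z,ph,s=None):
    s=s or bot.sense();m=phi(s);d=m.T@(np.array([x,y,z])-s["tool_pos"])/1000
    a=np.radians(ph);t=np.array([[np.cos(a),np.sin(a),0],[np.sin(a),-np.cos(a),0],[0,0,-1]]).T
    t=np.c_[[np.cos(a),np.sin(a),0],[np.sin(a),-np.cos(a),0],[0,0,-1]]
    rv=R.from_matrix(m.T@t).as_rotvec(degrees=True)
    print("phi now %.2f"%np.degrees(np.arctan2(m[1,0],m[0,0])),"delta",d.round(4),rv.round(2))
E
python3 - <<'E'
from h import *
delta(560,-250,235,0);delta(600,0,235,40);delta(525,249.5,180,80)
E
```

```text
phi now -72.36 delta [-0.3167 -0.458  -0.0041] [-4.000e-02  7.000e-02 -7.236e+01]
phi now -72.36 delta [-0.5428 -0.5718 -0.0038] [-7.0000e-02  5.0000e-02 -1.1236e+02]
phi now -72.36 delta [-0.8032 -0.576   0.0515] [-9.0000e-02  3.0000e-02 -1.5236e+02]
```

```bash
python3 -m handwheel '-0.32 -0.46 0 0 0 -72 1;-0.32 -0.46 0 0 0 -72 1;-0.32 -0.46 0 0 0 -72 1;-0.32 -0.46 0 0 0 -72 1;-0.32 -0.46 0 0 0 -72 1;-0.32 -0.46 0 0 0 -72 1;-0.32 -0.46 0 0 0 -72 1;-0.32 -0.46 0 0 0 -72 1;-0.54 -0.57 0 0 0 -112 1;-0.54 -0.57 0 0 0 -112 1;-0.54 -0.57 0 0 0 -112 1;-0.54 -0.57 0 0 0 -112 1'
python3 - <<'E'
from h import *
print(bot.sense()["joint_positions"].round(2))
delta(525,249.5,180,80)
E
```

```text
time_s: 1.65
tool_pos: [586.9, -50.7, 231.2]
orientation: [0.0, 0.94, 0.341, -0.0]
force: [0.6, -2.0, -0.0]
finger_gap: 85.6
[ 0.39  0.49 -0.58  1.89  0.35  0.86  0.33]
phi now 39.91 delta [ 0.1451 -0.27    0.0512] [ 1.000e-02  1.000e-02 -4.009e+01]
```

```bash
python3 -m handwheel '0.145 -0.27 0.051 0 0 -40 1;0.145 -0.27 0.051 0 0 -40 1;0.145 -0.27 0.051 0 0 -40 1;0.145 -0.27 0.051 0 0 -40 1;0.145 -0.27 0.051 0 0 -40 1;0.145 -0.27 0.051 0 0 -40 1;0.145 -0.27 0.051 0 0 -40 1;0.145 -0.27 0.051 0 0 -40 1'
python3 - <<'E'
from h import *
s=bot.sense();print(s["joint_positions"].round(2))
C=cam("wrist",s)
im=bot.snapshot("wrist");cv2.imwrite("pics/w1.png",im)
for p in [(530,249.5,46)]: print(w2p(C,p))
np.save("C1.npy",C[2])
E
```

```text
time_s: 2.65
tool_pos: [526.7, 246.2, 180.2]
orientation: [0.0, 0.769, 0.639, -0.0]
force: [-0.2, -0.8, -0.0]
finger_gap: 85.4
[-0.05  0.58 -0.72  1.95  0.53  0.81  0.32]
[[320.54535904 195.33720326]]
```

View pics/w1.png

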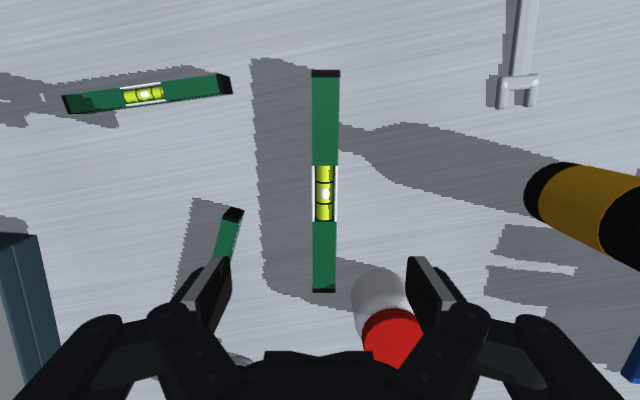

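The wrist picture shows the large level upright in the frame. Its top face runs from (326,71) to (324,292), and its vial is at (325,193), between the fingers.

Run:
```python
from h import *
C=cam("wrist");
P=p2w(C,[(326,71),(324,292),(325,193),(312.5,193),(337,193)],46);print(P.round(1).tolist());d=P[1]-P[0];print(P[:2].mean(0),np.linalg.norm(d),np.degrees(np.arctan2(d[1],d[0])),np.linalg.norm(P[3]-P[4]))
im=cv2.imread("pics/w1.png");cv2.imwrite("pics/w1z.png",cv2.resize(im[60:300,270:380],None,fx=2.5,fy=2.5,interpolation=cv2.INTER_CUBIC))
```

```text
[[422.7, 274.0, 46.0], [636.8, 233.7, 46.0], [528.6, 254.2, 46.0], [526.4, 242.4, 46.0], [530.7, 265.5, 46.0]]
[529.73761981 253.83200566  46.        ] 217.83698029407768 -10.657501474655879 23.526557527634964
```

View pics/w1z.png

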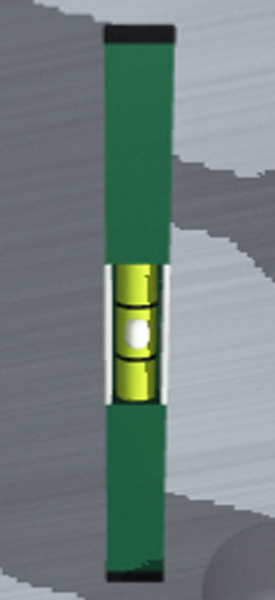

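Run:
```python
from h import *
delta(529.7,252,6,79.5)
```

```text
phi now 79.48 delta [0.0064 0.0017 0.1743] [ 0.02  0.05 -0.02]
```

```bash
python3 -m handwheel '0.006 0.002 0.055 0 0 0 1;0.006 0.002 0.11 0 0 0 1;0.006 0.002 0.15 0 0 0 1;0.006 0.002 0.174 0 0 0 1;0.006 0.002 0.174 0 0 0 1;0.006 0.002 0.174 0 0 0 -1;0.006 0.002 0.174 0 0 0 -1;0.006 0.002 0.174 0 0 0 -1;0.006 0.002 0.174 0 0 0 -1;0.006 0.002 0.174 0 0 0 -1;0.006 0.002 0.174 0 0 0 -1'
python3 - <<'E'
from h import *
cv2.imwrite("pics/w2.png",bot.snapshot("wrist"))
E
```

```text
time_s: 4.08
tool_pos: [529.6, 253.3, 7.2]
orientation: [0.001, 0.768, 0.64, 0.0]
force: [-0.3, -1.0, 7.5]
finger_gap: 23.3
```

View pics/w2.png

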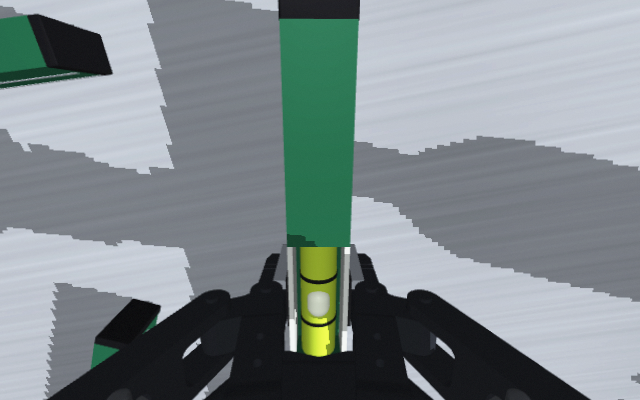

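The level is gripped: the gap is 23.3 mm, and the vial shows between the pads at (318,300). Next I lift it and carry it over the plate.

Run:
```python
from h import *
delta(529.6,253.3,210,79.5);delta(627,-175,210,74.7)
```

```text
phi now 79.61 delta [-0.      0.0003 -0.2029] [0.07 0.01 0.11]
phi now 79.61 delta [-0.4037  0.1733 -0.2026] [0.07 0.01 4.91]
```

```bash
python3 -m handwheel '0 0 -0.03 0 0 0 -1;0 0 -0.08 0 0 0 -1;0 0 -0.14 0 0 0 -1;0 0 -0.203 0 0 0 -1;-0.058 0.025 -0.203 0 0 1 -1;-0.115 0.05 -0.203 0 0 2 -1;-0.172 0.074 -0.203 0 0 3 -1;-0.23 0.099 -0.203 0 0 4 -1;-0.287 0.123 -0.203 0 0 5 -1;-0.344 0.148 -0.203 0 0 5 -1;-0.404 0.173 -0.203 0 0 5 -1;-0.404 0.173 -0.203 0 0 5 -1'
python3 - <<'E'
from h import *
s=bot.sense();print(s["joint_positions"].round(2))
delta(627,-175,79,74.7)
cv2.imwrite("pics/w3.png",bot.snapshot("wrist"));cv2.imwrite("pics/t3.png",bot.snapshot("top"))
E
```

```text
time_s: 5.62
tool_pos: [625.8, -182.2, 207.8]
orientation: [0.0, 0.798, 0.603, -0.002]
force: [0.2, 0.8, -3.4]
finger_gap: 23.3
[ 0.65  0.63 -0.72  1.77  0.51  0.94  1.01]
phi now 74.12 delta [ 0.0077 -0.0006  0.1288] [-0.08  0.17 -0.58]
```

View pics/w3.png

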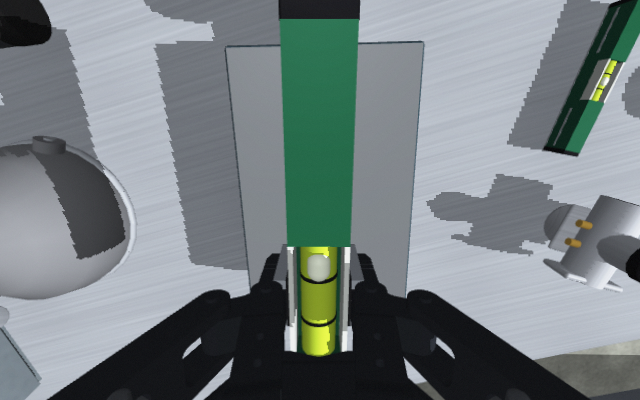

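View pics/t3.png

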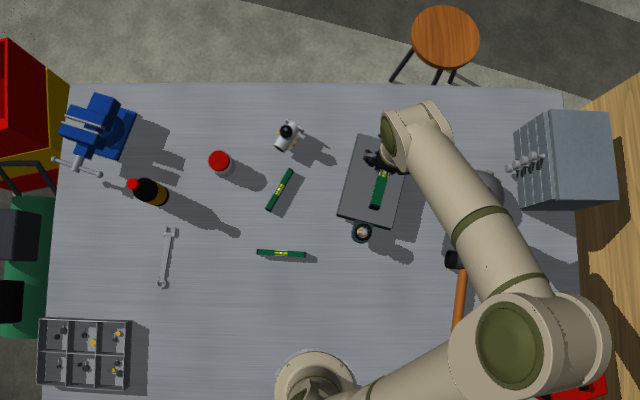

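The wrist picture shows the near edge of the plate at (226,46) and (424,42). The level hangs roughly central over it.

Run:
```python
from h import *
C=cam("wrist")
P=p2w(C,[(227,47),(424,42),(249,290),(405,290)],70);print(P.round(1).tolist(),np.linalg.norm(P[0]-P[1]))
e=P[1]-P[0];yaw=np.degrees(np.arctan2(-e[0],e[1]));print("yaw",yaw);m=(P[0]+P[1])/2;a=np.radians(yaw);c=m[:2]+130*np.array([np.cos(a),np.sin(a)]);print(m,c)
for i,j in((0,2),(1,3)):
    d=P[j]-P[i];print(np.degrees(np.arctan2(d[1],d[0])))
a=np.radians(-15);print(m[:2]+130*np.array([np.cos(a),np.sin(a)]),m[:2]-35*np.array([np.cos(a),np.sin(a)]))
```

```text
[[483.6, -214.6, 70.0], [524.3, -54.0, 70.0], [712.4, -276.0, 70.0], [757.5, -113.4, 70.0]] 165.60775241262363
yaw -14.233516210785501
[ 503.98790583 -134.30945101   70.        ] [ 629.99712514 -166.27312803]
-15.037835542637927
-14.291400099860585
[ 629.55826325 -167.95592687] [ 470.18050191 -125.25078443]
```

Run:
```python
from h import *
delta(628.7,-171,79,75.2)
```

```text
phi now 74.51 delta [0.0055 0.0016 0.1295] [-0.09 -0.01 -0.69]
```

```bash
python3 -m handwheel '0.0045 0.001 0.04 0 0 -0.5 -1;0.0045 0.001 0.085 0 0 -0.5 -1;0.0045 0.001 0.11 0 0 -0.5 -1;0.0045 0.001 0.122 0 0 -0.5 -1;0.0045 0.001 0.125 0 0 -0.5 -1;0.0045 0.001 0.125 0 0 -0.5 -1'
python3 - <<'E'
from h import *
s=bot.sense();print(s["force"],s["tool_pos"],s["wrist_torque"]);delta(628.7,-171,77,75.2)
E
```

```text
time_s: 6.48
tool_pos: [629.4, -170.4, 85.2]
orientation: [0.0, 0.792, 0.61, 0.0]
force: [-0.2, 0.2, -4.0]
finger_gap: 23.4
[-0.21171506  0.21455243 -4.02345893] [ 629.36216906 -170.39427068   85.19036289] [-0.01794523 -0.01319905  0.01184892]
phi now 75.17 delta [-0.0008 -0.0005  0.0082] [ 0.07 -0.01 -0.03]
```

```bash
python3 -m handwheel '0 0 0.004 0 0 0 -1;0 0 0.0065 0 0 0 -1;0 0 0.007 0 0 0 -1;0 0 0.007 0 0 0 -1'; python3 -m handwheel '0 0 0.001 0 0 0 -1;0 0 0.001 0 0 0 -1'
```

```text
time_s: 6.98
tool_pos: [628.8, -170.9, 77.3]
orientation: [0.0, 0.793, 0.61, -0.0]
force: [0.3, 0.0, -4.1]
finger_gap: 23.4
time_s: 7.22
tool_pos: [628.9, -170.9, 76.7]
orientation: [0.0, 0.793, 0.61, 0.0]
force: [-3.8, -0.4, 2.9]
finger_gap: 23.5
```

Contact: the vertical force went from −4 to +3 N. Now I release it and raise clear.

```bash
python3 -m handwheel '0 0 0 0 0 0 0.2;0 0 0 0 0 0 0.2;0 0 0 0 0 0 0.2;0 0 0 0 0 0 0.2;0 0 -0.02 0 0 0 0.2;0 0 -0.07 0 0 0 0.2;0 0 -0.12 0 0 0 0.5;0 0 -0.12 0 0 0 0.5'
python3 - <<'E'
from h import *
s=bot.sense();C=cam("wrist",s)
im=bot.snapshot("wrist");cv2.imwrite("pics/w4.png",im);print(s["tool_pos"])
E
```

```text
time_s: 8.22
tool_pos: [631.1, -170.5, 201.8]
orientation: [0.003, 0.793, 0.61, 0.003]
force: [-0.1, -0.6, -0.3]
finger_gap: 63.9
[ 631.10372721 -170.5029424   201.80609739]
```

View pics/w4.png

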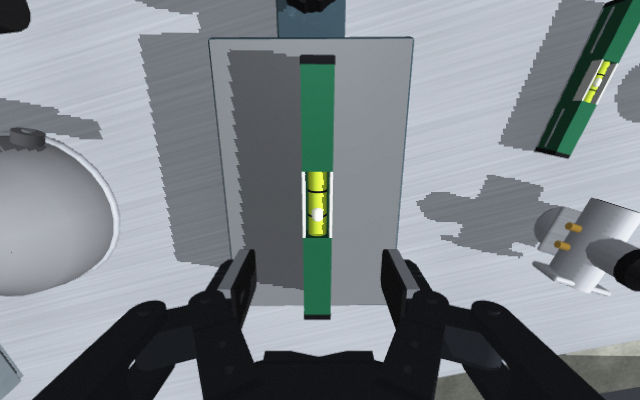

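Run:
```python
from h import *
delta(469,-126.5,200,75.2)
```

```text
phi now 75.13 delta [ 0.0016 -0.1668 -0.0014] [ 0.25  0.01 -0.07]
```

```bash
python3 -m handwheel '0.002 -0.06 0 0 0 0 1;0.002 -0.115 0 0 0 0 1;0.002 -0.165 0 0 0 0 1;0.002 -0.165 0 0 0 0 1;0.002 -0.165 0 0 0 0 1'
python3 - <<'E'
from h import *
s=bot.sense();C=cam("wrist",s);print(s["joint_positions"].round(2))
im=bot.snapshot("wrist");cv2.imwrite("pics/w5.png",im);t=bot.snapshot("top");cv2.imwrite("pics/t5.png",cv2.resize(t[110:270,300:440],None,fx=4,fy=4,interpolation=cv2.INTER_CUBIC))
print(s["tool_pos"],w2p(C,[[469,-126.5,121]]))
E
```

```text
time_s: 8.9
tool_pos: [470.4, -126.9, 196.3]
orientation: [0.0, 0.793, 0.61, 0.0]
force: [1.1, -0.6, 0.5]
finger_gap: 85.2
[ 0.72  0.46 -0.78  2.14  0.49  0.72  0.92]
[ 470.35598738 -126.89316192  196.32648796] [[316.23734313 212.02302435]]
```

View pics/w5.png

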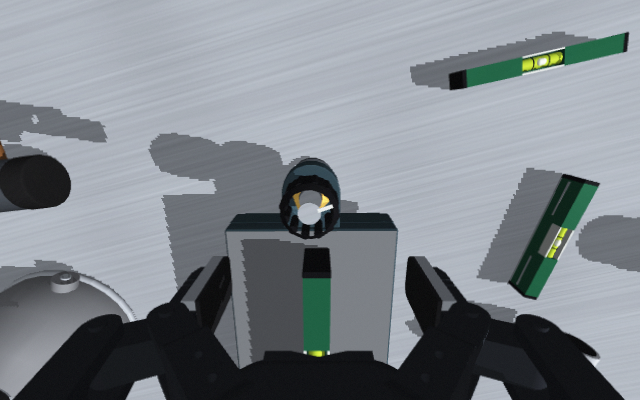

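View pics/t5.png

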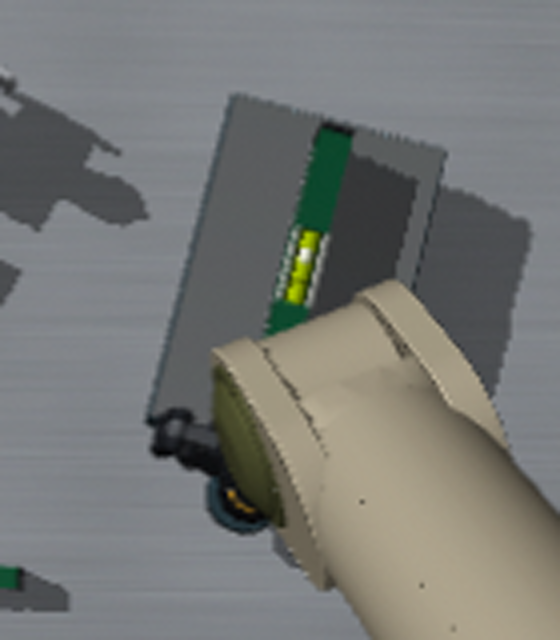

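The wrist picture shows the knob's top around (310,212), with the white mark pointing right. The top picture shows the bubble at (303,258) on the crop, displaced to the far end and away from the knob, as expected.

Run:
```python
from h import *
C=cam("wrist")
print(p2w(C,[(309.5,212),(284,205),(340,205)],119).round(1))
im=cv2.imread("pics/w5.png");cv2.imwrite("pics/w5z.png",cv2.resize(im[140:260,250:370],None,fx=5,fy=5,interpolation=cv2.INTER_CUBIC))
```

```text
[[ 468.9 -131.6  119. ]
 [ 458.3 -149.1  119. ]
 [ 469.4 -107.3  119. ]]
```

View pics/w5z.png

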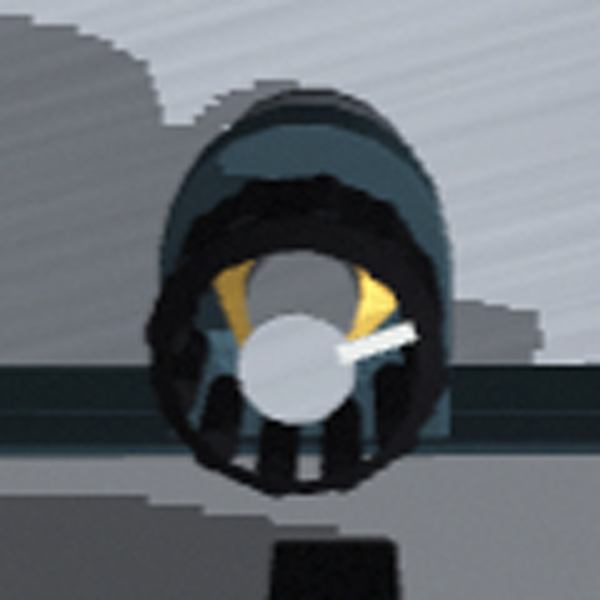

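Run:
```python
from h import *
delta(468.5,-130,85,120)
```

```text
phi now 75.11 delta [-0.0038 -0.0016  0.1111] [ 4.000e-02 -3.000e-02 -4.489e+01]
```

```bash
python3 -m handwheel '-0.004 -0.0015 0 0 0 -11 1;-0.004 -0.0015 0 0 0 -22 1;-0.004 -0.0015 0 0 0 -33 1;-0.004 -0.0015 0.02 0 0 -45 1;-0.004 -0.0015 0.06 0 0 -45 1;-0.004 -0.0015 0.09 0 0 -45 1;-0.004 -0.0015 0.11 0 0 -45 1;-0.004 -0.0015 0.11 0 0 -45 1'
python3 - <<'E'
from h import *
delta(468.5,-130,85,120);print(bot.sense()["joint_positions"].round(2))
E
```

```text
time_s: 10.0
tool_pos: [467.5, -129.7, 84.8]
orientation: [-0.001, 0.499, 0.867, -0.0]
force: [1.2, -0.0, 0.3]
finger_gap: 85.7
phi now 120.16 delta [-0.0008  0.0007 -0.0002] [-0.08 -0.13  0.16]
[ 0.7   0.68 -0.79  2.23  0.9   0.6   1.32]
```

Next I close on the knob and watch the side forces.

```bash
python3 -m handwheel '0 0 0 0 0 0 -1;0 0 0 0 0 0 -1;0 0 0 0 0 0 -1;0 0 0 0 0 0 -1;0 0 0 0 0 0 -1'
python3 - <<'E'
from h import *
s=bot.sense();print(s["force"],s["tool_pos"],s["wrist_torque"])
E
```

```text
time_s: 10.62
tool_pos: [470.4, -133.8, 88.3]
orientation: [0.004, 0.5, 0.866, -0.001]
force: [5.5, -12.6, 11.6]
finger_gap: 45.5
[  5.54183354 -12.60854328  11.57626553] [ 470.41654503 -133.79036118   88.26231845] [-2.86647154 -1.15100185  0.1531113 ]
```

The fingers gripped, but the arm was pulled about 5 mm along the jaws. I'll relieve that offset, then turn 92° clockwise.

```bash
python3 -m handwheel '-0.005 0.0005 -0.003 0 0 0 -1;-0.005 0.0005 -0.003 0 0 10 -1;-0.005 0.0005 -0.003 0 0 20 -1;-0.005 0.0005 -0.003 0 0 30 -1;-0.005 0.0005 -0.003 0 0 30 -1'
python3 - <<'E'
from h import *
s=bot.sense();print(s["force"],s["tool_pos"],s["wrist_torque"]);delta(470,-133,88,120)
E
```

```text
time_s: 11.25
tool_pos: [470.4, -134.2, 88.8]
orientation: [-0.0, 0.707, 0.707, 0.0]
force: [3.8, 1.0, -22.7]
finger_gap: 45.1
[  3.84804002   1.00065516 -22.67450942] [ 470.40066626 -134.20188152   88.81836659] [ 0.06323709 -0.92022029 -0.12120982]
phi now 90.01 delta [ 0.0012 -0.0004  0.0008] [ 1.000e-02 -4.000e-02 -2.999e+01]
```

```bash
python3 -m handwheel '0 0 0.002 0 0 10 -1;0 0 0.002 0 0 20 -1;0 0 0.002 0 0 30 -1;0 0 0.002 0 0 40 -1;0 0 0.002 0 0 50 -1;0 0 0.002 0 0 60 -1;0 0 0.002 0 0 60 -1'
python3 - <<'E'
from h import *
s=bot.sense();print(s["force"],s["tool_pos"],s["wrist_torque"]);delta(470,-133,88,28)
cv2.imwrite("pics/w6.png",bot.snapshot("wrist"));t=bot.snapshot("top");cv2.imwrite("pics/t6.png",cv2.resize(t[110:270,300:440],None,fx=4,fy=4,interpolation=cv2.INTER_CUBIC))
t=bot.snapshot("side");cv2.imwrite("pics/s6.png",cv2.resize(t[140:220,240:400],None,fx=5,fy=5,interpolation=cv2.INTER_CUBIC))
E
```

```text
time_s: 12.12
tool_pos: [470.2, -134.7, 88.6]
orientation: [0.001, 0.966, 0.259, 0.0]
force: [-2.8, -1.7, 10.2]
finger_gap: 45.2
[-2.83138426 -1.70429845 10.19468932] [ 470.1551262  -134.71239266   88.57068998] [-0.34508347  0.6792853  -0.12011556]
phi now 30.00 delta [ 0.0007 -0.0016  0.0006] [0.1  0.02 2.  ]
```

View pics/w6.png

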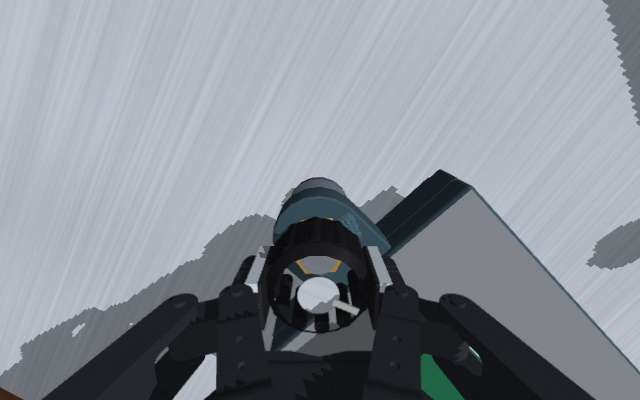

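View pics/t6.png

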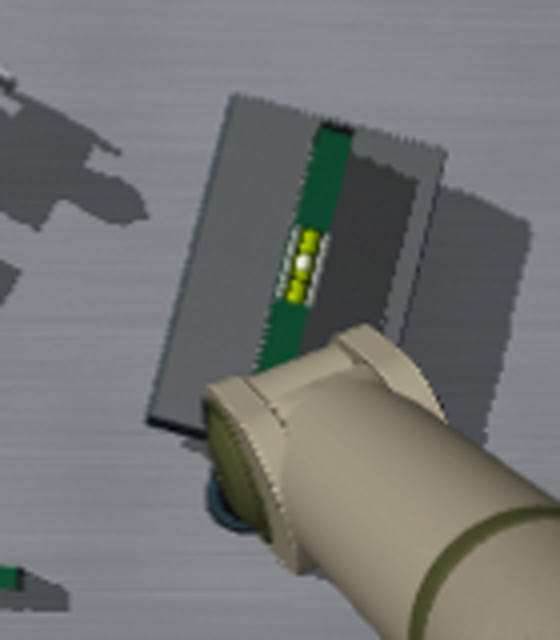

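View pics/s6.png

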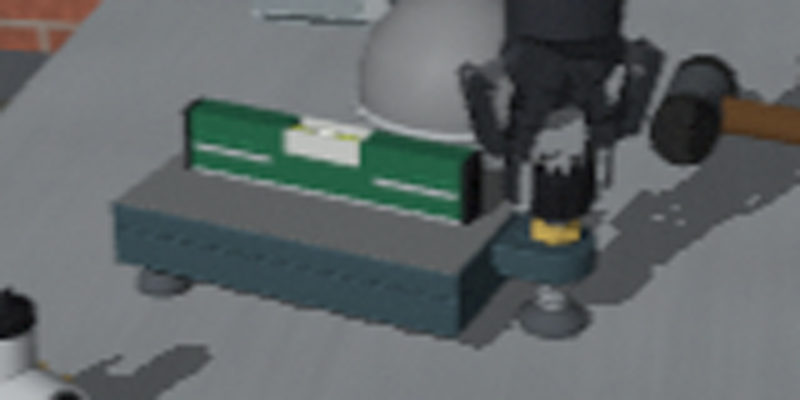

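The knob turns with the grip. In the top picture the bubble has moved towards the middle, to about (302,262) on the crop. I'll let it settle and measure again.

```bash
python3 -m handwheel '0 0 -0.001 0 0 0 -1;0 0 -0.001 0 0 0 -1;0 0 -0.001 0 0 0 -1;0 0 -0.001 0 0 0 -1;0 0 -0.001 0 0 0 -1;0 0 -0.001 0 0 0 -1;0 0 -0.001 0 0 0 -1;0 0 -0.001 0 0 0 -1;0 0 -0.001 0 0 0 -1;0 0 -0.001 0 0 0 -1'
cat > bub.py <<'E'
from h import *
import sys
t=bot.snapshot("top");n=sys.argv[1];cv2.imwrite(f"pics/{n}raw.png",t)
c=t[160:195,362:390];cv2.imwrite(f"pics/{n}.png",cv2.resize(c,None,fx=16,fy=16,interpolation=cv2.INTER_CUBIC))
C=cam("top")
o=np.array([629,-170.9,114.]);a=np.radians(-14.8);d=np.array([np.cos(a),np.sin(a),0])
pts=o+np.linspace(-24,24,49)[:,None]*d
lat=np.array([np.cos(a+np.pi/2),np.sin(a+np.pi/2),0])
g=t.astype(np.float32);acc=0
for k in(-2,-1,0,1,2):
    uv=w2p(C,pts+k*lat).astype(np.float32);acc=acc+cv2.remap(g,uv[:,0].reshape(1,-1),uv[:,1].reshape(1,-1),cv2.INTER_LINEAR)[0]/5
for x,v in list(zip(np.linspace(-24,24,49),acc))[::2]: print(int(x),v.astype(int))
E
python3 bub.py t7
```

```text
time_s: 13.52
tool_pos: [470.2, -134.6, 88.6]
orientation: [0.0, 0.966, 0.26, -0.0]
force: [-2.6, -3.3, 6.4]
finger_gap: 45.2
-24 [  3 157 129]
-22 [  0 166 141]
-20 [  0 165 141]
-18 [  0 160 137]
-16 [  0 160 136]
-14 [  0 158 135]
-12 [  0 138 117]
-10 [  0 121 103]
-8 [  1 135 115]
-6 [ 17 155 134]
-4 [ 61 165 148]
-2 [129 173 165]
0 [164 190 186]
2 [177 199 195]
4 [172 197 192]
6 [147 187 179]
8 [ 97 167 155]
10 [ 14 130 112]
12 [  0 131 112]
14 [  0 149 127]
16 [  0 164 141]
18 [  0 163 139]
20 [  0 162 138]
22 [  0 165 140]
24 [  0 163 138]
```

View pics/t7.png

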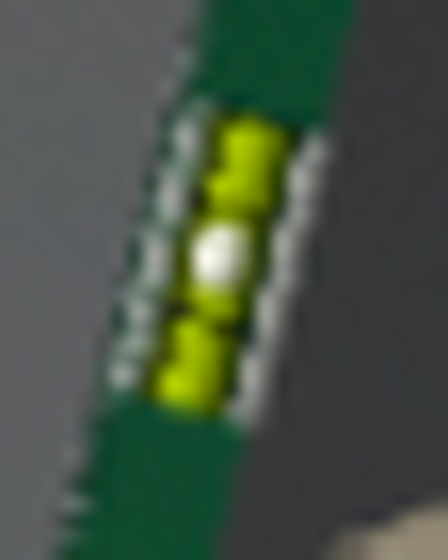

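The lines sit at about −10 and +10.7 mm and the bubble's centre at +2.4 mm, so it is about 2 mm towards the far end. It needs about 24° more clockwise.

```bash
python3 -m handwheel '0 0 -0.001 0 0 8 -1;0 0 -0.001 0 0 16 -1;0 0 -0.001 0 0 24 -1;0 0 -0.001 0 0 24 -1;0 0 -0.001 0 0 24 0.4;0 0 -0.001 0 0 24 0.4;0 0 -0.001 0 0 24 0.4;0 0 -0.02 0 0 24 0.4;0 0 -0.07 0 0 24 0.4;0 0 -0.12 0 0 24 0.4;0 0 -0.12 0 0 24 0.4;0 0 -0.12 0 0 24 0.4'
python3 bub.py t8
python3 - <<'E'
from h import *
print(bot.sense()["joint_positions"].round(2),bot.sense()["tool_pos"])
cv2.imwrite("pics/w8.png",bot.snapshot("wrist"))
E
```

```text
time_s: 15.08
tool_pos: [470.0, -134.3, 208.2]
orientation: [0.0, 0.999, 0.053, 0.0]
force: [-0.1, -0.6, -0.6]
finger_gap: 59.9
-24 [  5 155 127]
-22 [  0 167 142]
-20 [  0 165 141]
-18 [  0 161 137]
-16 [  0 161 137]
-14 [  0 158 135]
-12 [  0 137 116]
-10 [  1 116  99]
-8 [  6 122 106]
-6 [ 48 143 128]
-4 [103 165 153]
-2 [163 193 187]
0 [177 198 194]
2 [175 198 194]
4 [161 193 187]
6 [ 88 168 155]
8 [ 25 150 131]
10 [  2 137 117]
12 [  0 131 111]
14 [  0 144 123]
16 [  0 164 141]
18 [  0 163 140]
20 [  0 162 139]
22 [  0 165 141]
24 [  0 164 140]
[ 0.48  0.38 -0.43  2.14  0.25  0.67 -0.  ] [ 469.70143351 -134.15678388  207.5528191 ]
```

View pics/t8.png

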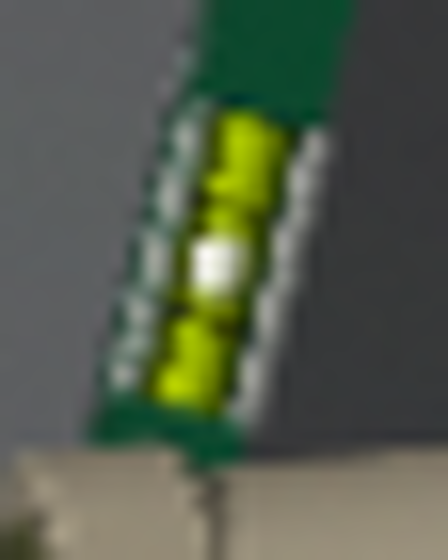

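View pics/w8.png

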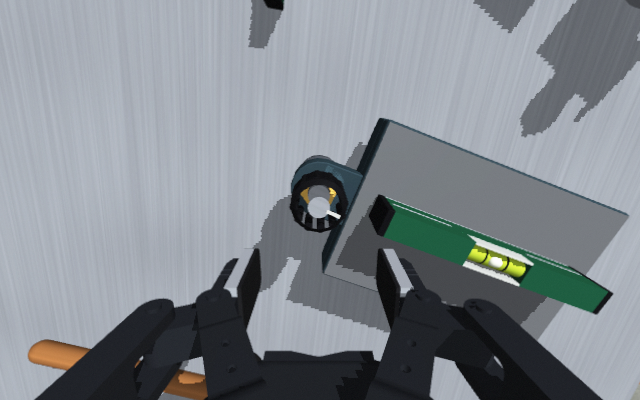

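The bubble is now about 0.3 mm off middle, wholly between the lines. In the wrist picture it lies between the lines at (496,262), and the knob is released. Next I move over the middle of the level with the jaws lengthwise and partly shut, so the bubble stays in view between the fingertips.

Run:
```python
from h import *
delta(628.8,-170.9,160,-14.8);delta(628.8,-170.9,208,-14.8)
```

```text
phi now 6.14 delta [0.1544 0.0537 0.0469] [-2.000e-02  1.100e-01  2.094e+01]
phi now 6.14 delta [ 0.1544  0.0537 -0.0011] [-2.000e-02  1.100e-01  2.094e+01]
```

```bash
python3 -m handwheel '0.052 0.018 0 0 0 7 -0.34;0.104 0.036 0 0 0 14 -0.34;0.1545 0.0535 0 0 0 21 -0.34;0.1545 0.0535 0.02 0 0 21 -0.34;0.1545 0.0535 0.047 0 0 21 -0.34;0.1545 0.0535 0.047 0 0 21 -0.34;0.1545 0.0535 0.047 0 0 21 -0.34'
python3 - <<'E'
from h import *
s=bot.sense();C=cam("wrist",s);print(s["finger_gap"],s["joint_positions"].round(2))
cv2.imwrite("pics/w9.png",bot.snapshot("wrist"));delta(628.8,-170.9,120,-14.8)
E
```

```text
time_s: 16.05
tool_pos: [629.7, -170.6, 161.1]
orientation: [-0.0, 0.992, -0.129, -0.0]
force: [0.2, 0.2, 0.3]
finger_gap: 28.3
28.278581792808314 [ 0.36  0.6  -0.28  1.82  0.23  0.75 -0.3 ]
phi now -14.85 delta [-0.0011  0.0005  0.0418] [-0.   -0.02 -0.05]
```

View pics/w9.png

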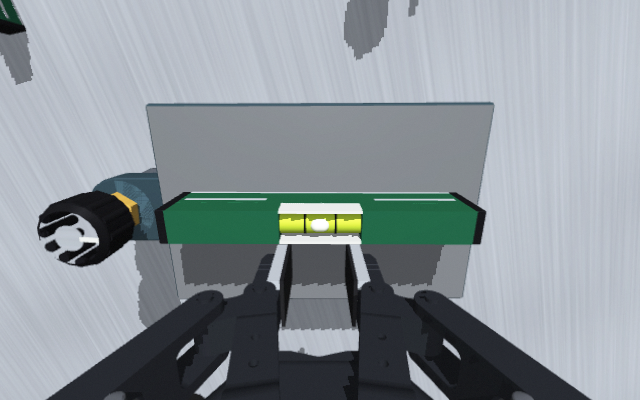

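Run:
```python
from h import *
C=cam("wrist")
E=p2w(C,[(320,103),(320,297),(155,210),(476,210)],70);L=p2w(C,[(320,204),(320,243),(166,222),(477,222)],116);a=np.radians(-14.8)
d=np.array([np.cos(a),np.sin(a)]);l=np.array([-d[1],d[0]])
for P in(E,L):
    print("lat",(P[:2,:2]@l).round(1),"along",(P[2:,:2]@d).round(1))
```

```text
lat [ 77.  -90.9] along [516.3 780.9]
lat [ 13.2 -15.1] along [548.6 757.4]
```

The level is within about 6 mm of the plate's middle both ways, and the bubble at (319,225) is between the lines at 305 and 335. Now I come down and press.

```bash
python3 -m handwheel '-0.001 0.0005 0.02 0 0 0 -0.34;-0.001 0.0005 0.034 0 0 0 -0.34;-0.001 0.0005 0.038 0 0 0 -0.34;-0.001 0.0005 0.04 0 0 0 -0.34;-0.001 0.0005 0.04 0 0 0 -0.34'
```

```text
time_s: 16.73
tool_pos: [628.8, -171.1, 121.6]
orientation: [0.0, 0.992, -0.129, 0.0]
force: [0.0, 1.6, 0.3]
finger_gap: 28.3
```

```bash
python3 -m handwheel '0 0 0.002 0 0 0 -0.34;0 0 0.003 0 0 0 -0.34;0 0 0.003 0 0 0 -0.34;0 0 0.003 0 0 0 -0.34'; python3 -m handwheel '0 0 0.001 0 0 0 -0.34;0 0 0.002 0 0 0 -0.34;0 0 0.002 0 0 0 -0.34'
```

```text
time_s: 17.23
tool_pos: [628.6, -171.0, 118.3]
orientation: [0.0, 0.992, -0.129, -0.0]
force: [-0.1, 0.1, -0.4]
finger_gap: 28.1
time_s: 17.6
tool_pos: [628.5, -171.0, 116.1]
orientation: [-0.0, 0.992, -0.129, -0.0]
force: [-0.2, 0.1, 0.7]
finger_gap: 28.4
```

```bash
python3 -m handwheel '0 0 0.0007 0 0 0 -0.34;0 0 0.0007 0 0 0 -0.34;0 0 0.0007 0 0 0 -0.34'; python3 -m handwheel '0 0 0.0007 0 0 0 -0.34;0 0 0.0007 0 0 0 -0.34;0 0 0.0007 0 0 0 -0.34'
```

```text
time_s: 17.98
tool_pos: [628.6, -171.1, 115.9]
orientation: [0.0, 0.992, -0.129, 0.0]
force: [-2.1, 0.9, 5.8]
finger_gap: 28.1
time_s: 18.35
tool_pos: [628.6, -171.1, 115.8]
orientation: [0.0, 0.992, -0.129, 0.0]
force: [-3.8, 0.9, 11.2]
finger_gap: 28.4
```

```bash
python3 -m handwheel '0 0 0 0 0 0 -0.34;0 0 0 0 0 0 -0.34;0 0 0 0 0 0 -0.34;0 0 0 0 0 0 -0.34;0 0 0 0 0 0 -0.34;0 0 0 0 0 0 -0.34;0 0 0 0 0 0 -0.34;0 0 0 0 0 0 -0.34;0 0 0 0 0 0 -0.34;0 0 0 0 0 0 -0.34;0 0 0 0 0 0 -0.34;0 0 0 0 0 0 -0.34'
python3 - <<'E'
from h import *
s=bot.sense();print(s["force"],s["wrist_torque"],s["finger_gap"])
im=bot.snapshot("wrist");cv2.imwrite("pics/w10.png",cv2.resize(im[220:400,240:400],None,fx=3.3,fy=3.3,interpolation=cv2.INTER_CUBIC))
cv2.imwrite("pics/s10.png",cv2.resize(bot.snapshot("side")[100:220,240:400],None,fx=4.5,fy=4.5,interpolation=cv2.INTER_CUBIC))
cv2.imwrite("pics/t10.png",bot.snapshot("top"))
E
```

```text
time_s: 19.85
tool_pos: [628.6, -171.1, 115.9]
orientation: [0.0, 0.992, -0.129, 0.0]
force: [-3.0, 0.1, 10.1]
finger_gap: 28.3
[-2.96669746  0.1154361  10.11792031] [ 0.17141119  0.82952198 -0.07234333] 28.304060985238454
```

View pics/w10.png

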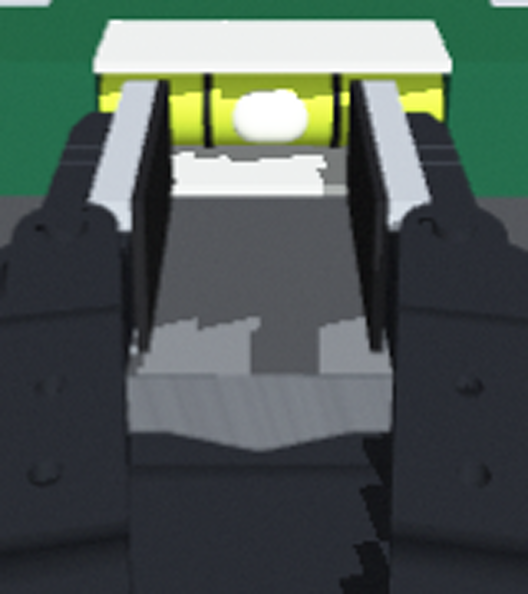

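View pics/s10.png

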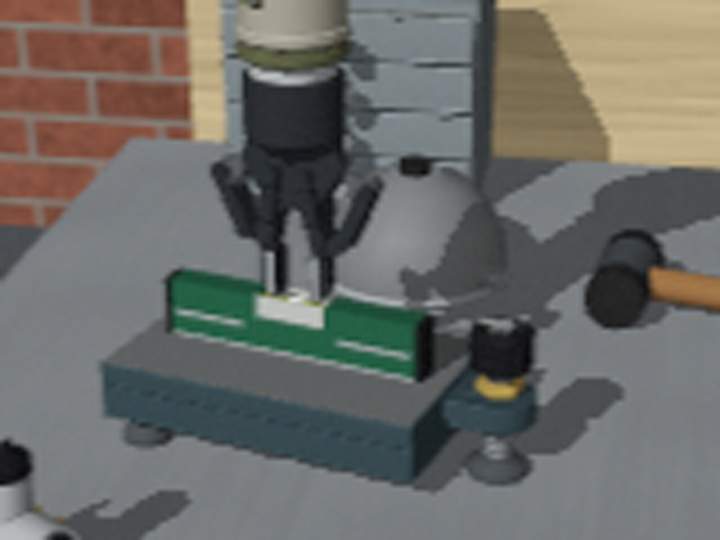

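View pics/t10.png

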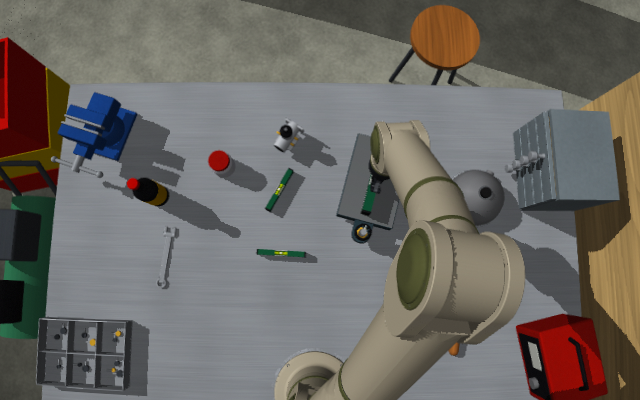

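The bubble is centred under the push: its centre is at 271 with the lines at 208 and 337 on the crop. The push is steady at 10 N, and the other objects are where they were. I'll take one last reading and hand in.

```bash
python3 -m handwheel '0 0 0 0 0 0 -0.34;0 0 0 0 0 0 -0.34'; python3 -c "
from cell import bot
print(bot.sense()['force']);print(bot.close_job())"
```

```text
time_s: 20.25
tool_pos: [628.6, -171.1, 115.8]
orientation: [0.0, 0.992, -0.129, 0.0]
force: [-3.9, 0.5, 11.4]
finger_gap: 28.2
[-3.88334748  0.52267801 11.4149166 ]
the job is handed in; nothing more can be done
None
```

I stood the large green level lengthwise on the plate and let go of it. I then turned the knob about 114° clockwise and let go of that too. I finished pressing on the middle of the level's top with two part-open fingertips either side of the vial, and handed in at about 20 s.

**Last checks:**
- **Bubble:** it is within about 0.5 mm of the middle, between both lines, under the push.
- **Push:** it held at 10–11 N downwards.
- **Other objects:** nothing else on the bench looked moved in the last top picture.

**What disagreed or is less certain:**
- **Position:** the top and wrist cameras disagreed by about 4–6 mm in y. The level sits about 4–6 mm off the plate's exact middle.
- **Side force:** there is a sideways force of 3–4 N along with the push.
- **Load sharing:** the wrist torque hints that the knob-side fingertip carries more of the load. The centre of the push may be about a centimetre off the middle, but the reading is too noisy to be sure.

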